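# Set a sine plate to its angle on a gauge block stack

## Robot

A 6-joint arm with a two-finger parallel gripper is mounted at the origin on the work surface. World frame = base frame: x ahead of the robot, y to its left, z up, the work surface at z = 0. Lengths are in mm, angles in rad, forces in N, time in s.
With the tool pointing down it reaches from about 350 to 875 mm from the base axis. Payload 4.2 kg.
Tool frame: the origin (TCP) lies midway between the tips of the shut fingers; the grasp point (between the pads) lies 19 mm behind it; z points along the fingers, y is the line along which they close (so a half turn about z gives the same grasp; the last joint's range is limited). The gripper opens to 85 mm and grips with 20 to 120 N. Pads are 22 mm wide; open, the fingers measure 114 mm over their backs; the gripper's body (76 mm by 85 mm) begins 54 mm behind the grasp point. The pads swing forward as they close: fully open they stand 13 mm farther back than shut.
Start: joints at [1.417, 0.385, 0.008, 0, -1.194, -0.259], TCP at [250.701, 572.493, 231.312] pointing down, gripper open.
Joint ranges: [-3.14, 3.14], [-1.21, 2.06], [-1.07, 1.41], [-3.16, 2.05], [-2.99, -0.16], [-3.1, 3.1]. Speed limits (rad/s): [2.79, 2.79, 3.14, 3.14, 3.14, 3.14].

## Interface

Orientations are given as a unit quaternion [x, y, z, w].
In Python, from bench import read_state, get_image, job_done gives the robot as it stands.
- The arm moves only by the tool servo_tool, never from a script. Its arguments are lists of equal length, an entry for each row: "rotation": the turn, a rotation vector about the world's x, y, z scaled (see below), a list of three; "slide": the shift along the world's x, y, z scaled (see below), a list of three; "grip": the opening, from -1 (shut) to 1 (fully open). In form: {"rotation": [[rx, ry, rz], ...], "slide": [[tx, ty, tz], ...], "grip": [grip, ...]}. A call has 1 to 8 rows; each row is the pose to reach, as a shift and turn from the pose commanded when the call began, turning the shorter way round; what a row does not reach only later rows make up. The controller multiplies each number of a shift by 0.2 m and each number of a turn by 360 degrees. A row lasts 1/8 s, in which the tool goes at most 62.5 mm and 10.7 degrees, less where a joint would pass 70% of its speed; a pose out of reach is approached as far as the arm can. A call with a number of a shift or a turn outside -1 to 1 is refused whole. A call with a gripper value outside its range is refused whole. The fingers move at their own pace and stop on an object; the grip force is fixed at half the most. Time passes only in rows, so rows that repeat a pose let the fingers close. It gives the time, the measured TCP pose, the force, the opening and the grip force at its end, in the units of the state.
- read_state(): the state, without advancing time (a new reading comes with each control period).
- get_image(name): name is "scene" or "side" or "wrist"; returns a dict with "image" (480x640x3 uint8, red, green, blue), "depth" (480x640 float32, mm along the optical axis (not along the pixel's ray), 0 where there is no reading), "camera_matrix" (3x3 intrinsics, pixels), "k1" (the pictures are not rectified: a ray, as slopes to the right and down, at radius r is drawn at 1 + k1 r^2 times it, then the intrinsics apply), "rvec" (rotation vector, rad) and "tvec" (3), from world to camera coordinates, as OpenCV has them; the wrist camera has in their place "hand_eye" (4x4, takes a point from camera to tool coordinates, whose origin is the TCP and whose axes are the flange's). Camera axes: x right, y down, z forward; pixel columns grow to the right and rows downward; lengths in mm; the calibration is good to about 2 mm. A picture is of the moment at which its call begins: read the wrist's pose just before it.
- job_done(): hands the job in; it is judged then, once.
The state is a dict: "clock": time; "joints": joint angles; "joint_vel": joint speeds; "joint_efforts": joint torques, N m; "position": TCP position; "ee_rot": TCP orientation; "contact_force": force on the tool from outside, world axes, zero at the start; "wrist_torque": the same for the moment, N m; "gripper_width": finger opening in mm; "grasp_force": force on a finger pad.
Only numpy, scipy, OpenCV 4.12 (cv2) and the standard library are available. Lean on these libraries where they do the work, as an engineer would, in place of code of your own. Each camera call takes 0.05 s, during which the arm holds its last target. There are 200 camera calls.

## Task

The sine plate on the inspection bench stands tilted wide open. Take the gauge block stack of middle height of the three and stand it upright on the base of the sine plate, in the outlined rectangle under where the plate's free roller will come down. Then swing the plate down until its roller rests on that stack, and leave it so.

Things in the scene. Friction and masses are not known exactly. Their poses are not given: they have to be found in the camera images.
- sine_base: Fixed steel base of the sine plate, 260 x 110 mm (x -125 to 135, y +-55 mm), flat top 30 mm above the bench. Origin on its underside, at bench height; x runs from hinge to free end, z up. Hinge axis parallel to y at x = -95 mm, 40 mm above the bench. A black outlined rectangle (46 x 52 mm) on its top, centred at x = 94 mm, y = 0, is where the stack stands.
- plate (a joint): Hinge angle of the aluminium top plate, rad: 0 flat on the base, grows as the free end rises; starts at 1.0 to 1.25. Stiff: it stays where left; 3 to 8 N at the free end lowers it. When raised, its upper face looks over the hinge end, away from the rectangle: push there, near the free end, to swing it down. On a stack of height H, sin(angle) = H / 200 mm: 0.33 for the middle one.
- plate_roller (a point): Centre of the steel roller (20 mm diameter, 90 mm long, parallel to the hinge) under the plate's free end, 200 mm from the hinge axis; its underside rests on the stack. The plate is 90 mm wide, ends 212 mm from the hinge axis; its underside lies 2 mm and its upper face 20 mm above the line from hinge axis to roller axis.
- stack_mid: The middle one of three upright square steel gauge block stacks that stand on the bench beside the sine plate, 32 x 32 mm in plan and 40, 65 and 90 mm high; this one is 65 mm high, about 0.3 kg. Origin at the centre of its underside, z up, x and y square to its sides.
Things that resemble listed ones, but are neither listed nor needed, are in the scene too. Leave any pink look-alike of the stack_mid alone.

How it is judged (in metres and radians):
On the way:
1. the middle stack stands upright on the base in the outlined place, the plate still raised (x of stack_mid in the frame of sine_base between 0.078 and 0.11 m and y of stack_mid in the frame of sine_base between -0.03 and 0.03 m and height (world z) of stack_mid below 0.036 m and angle between stack_mid's own z axis and vertical below 0.1 rad and value of joint plate above 0.5 rad), for 0.2 s.
At the end, for the whole second after the job is handed in: The 65 mm stack stands upright (within 6 degrees), at rest, on the base, within 16 mm along and 30 mm across of the centre of the outlined rectangle, and the plate is lowered onto it: plate angle 0.28 to 0.385 rad (0.33 when the roller rests on the stack) (x of stack_mid in the frame of sine_base between 0.078 and 0.11 m and y of stack_mid in the frame of sine_base between -0.03 and 0.03 m and height (world z) of stack_mid between 0.025 and 0.036 m and angle between stack_mid's own z axis and vertical below 0.1 rad and value of joint plate between 0.28 and 0.385 rad and linear speed of stack_mid below 0.02 m/s); the robot touches nothing.
It also fails if it takes over 54 s, if anything falls off the work surface, if the arm or the gripper's body presses on something with over 40 N, if the wrist force passes 120 N, or if a joint passes its speed limit or range.

## Working session

There is one attempt and no reset: what is moved stays moved. The work goes in short steps, Python scripts to look and compute and a tool call to move; the robot and the scene stay as the last step left them, time stands still between calls to the robot, and variables do not carry over. Pictures are saved under pics/ and viewed, at most 10 in all, crops included, and the job is handed in when it is done.

Besides the shell and the picture viewer there is one more tool, called after ">>>" by a JSON object that holds its "fn" and its "kwargs", one argument or row to a line. servo_tool: Moves the arm, as the interface text tells. Shifts and turns lie within -1 to 1; 1 stands for 0.2 m of shift or 360 degrees of turn. Its arguments: {"type":"object","properties":{"rotation":{"type":"array","items":{"type":"array","items":{"type":"number","minimum":-1,"maximum":1}}},"slide":{"type":"array","items":{"type":"array","items":{"type":"number","minimum":-1,"maximum":1}}},"grip":{"type":"array","items":{"type":"number"}}},"required":["rotation","slide","grip"]}

```bash
mkdir -p pics; cat > h.py <<'E'
import numpy as np, cv2
from bench import read_state, get_image, job_done
from scipy.spatial.transform import Rotation as R
def grab(name):
    s=read_state(); d=get_image(name)
    K=np.array(d["camera_matrix"],float);k1=d["k1"]
    if name=="wrist":
        T=np.eye(4);T[:3,:3]=R.from_quat(s["ee_rot"]).as_matrix();T[:3,3]=s["position"]
        C=T@np.array(d["hand_eye"])
    else:
        C=np.eye(4);Rm=cv2.Rodrigues(np.array(d["rvec"],float))[0]
        C[:3,:3]=Rm.T;C[:3,3]=-Rm.T@np.array(d["tvec"],float).ravel()
    v,u=np.mgrid[0:480,0:640].astype(float)
    p=cv2.undistortPoints(np.stack([u.ravel(),v.ravel()],1)[:,None],K,np.array([k1,0,0,0.]))[:,0]
    z=np.asarray(d["depth"],float)
    P=np.concatenate([p,np.ones((len(p),1))],1)*z.reshape(-1,1)
    W=(P@C[:3,:3].T+C[:3,3]).reshape(480,640,3); W[z==0]=np.nan
    return d["image"],W,C,s
def save(n,im): cv2.imwrite("pics/"+n,im[:,:,::-1])
E
python3 - <<'E'
from h import *
for n in("scene","side"):
    im,W,C,s=grab(n); save(n+"1.png",im); np.savez(n+".npz",im=im,W=W,C=C)
    print(n,C[:3,3].round())
E
```

```text
scene [975.  -6. 573.]
side [357. 630. 970.]
```

View pics/scene1.png

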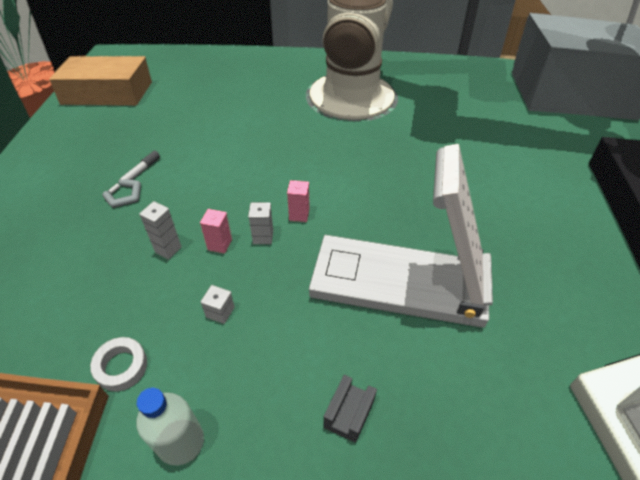

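View pics/side1.png

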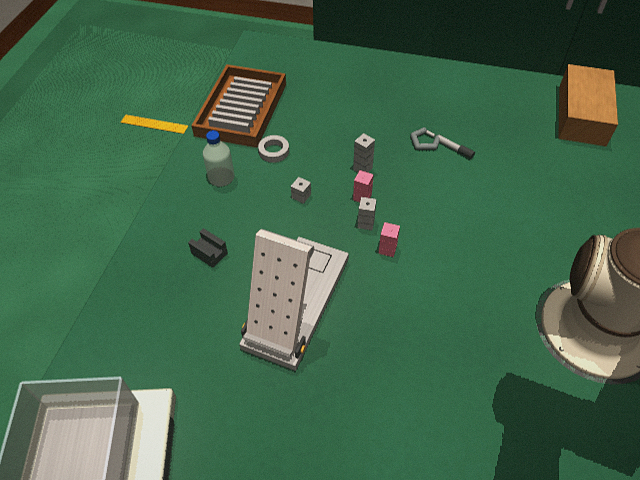

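The scene view shows these candidates: grey tall (160,230), grey (261,224), grey short (217,304), and two pink look-alikes at (216,232) and (298,202). The sine plate is at (400,280), with its outlined rectangle at (343,265). By description I choose the grey stack at (261,224); next I check its height and measure the base.

```bash
python3 - <<'E'
from h import *
D=np.load("scene.npz");im,W=D["im"],D["W"]
for n,(u,v) in dict(tall=(155,211),mid=(260,209),short=(217,297),pinkA=(215,217),pinkB=(298,187)).items():
    p=W[v-2:v+3,u-2:u+3].reshape(-1,3);print(n,np.nanmedian(p,0).round(1))
    z=np.nanmedian(p[:,2]); 
    w=W[v-20:v+21,u-25:u+26].reshape(-1,3);m=abs(w[:,2]-z)<4
    q=w[m][:,:2].astype(np.float32);r=cv2.minAreaRect(q);print("   rect",np.round(r[0],1),np.round(r[1],1),round(r[2],1))
# base top
m=(abs(W[:,:,2]-30)<4); m[:, :300]=0; m[:,500:]=0; m[:225]=0;m[330:]=0
m=cv2.morphologyEx(m.astype(np.uint8),cv2.MORPH_OPEN,np.ones((3,3)))>0
q=W[m];print("base z",np.median(q[:,2]));r=cv2.minAreaRect(q[:,:2].astype(np.float32));print(r,cv2.boxPoints(r).round(1))
for u,v in[(330,252),(360,252),(357,280),(325,275),(324,237),(311,291),(452,148),(437,200),(460,148)]: print((u,v),np.nanmedian(W[v-1:v+2,u-1:u+2].reshape(-1,3),0).round(1))
D2=np.load("side.npz");W2=D2["W"]
m2=abs(W2[:,:,2]-30)<4
for u,v in[(257,233),(310,246),(300,252),(310,252),(332,253),(328,272),(347,252),(300,240),(290,300),(290,366),(367,201)]: print("side",(u,v),np.nanmedian(W2[v-1:v+2,u-1:u+2].reshape(-1,3),0).round(1))
pts=[W2[v,u] for u in range(268,298,3) for v in range(255,325,4)];pts=np.array(pts);c=np.nanmedian(pts,0)
pts=pts[~np.isnan(pts).any(1)];c=pts.mean(0);n=np.linalg.svd(pts-c)[2][2];print("plate c",c,"n",n)
a=im[150:340,130:510];save("crop.png",cv2.resize(a,None,fx=2.1,fy=2.1,interpolation=cv2.INTER_CUBIC))
E
```

```text
tall [ 506.4 -289.2   90. ]
   rect [ 504.9 -291.9] [34.6 32.5] 64.8
mid [ 465.1 -137.    64.1]
   rect [ 466.1 -138.6] [32.6 32.7] 3.8
short [ 620.4 -175.7   40.3]
   rect [ 618.8 -178.6] [33.7 33.3] 72.2
pinkA [ 487.8 -204.5   64.4]
   rect [ 488.3 -207.6] [33.7 33. ] 80.8
pinkB [408.3 -82.4  65.1]
   rect [409.9 -82.7] [31.8 34.6] 87.9
base z 29.45662876379356
((553.0422973632812, 86.41972351074219), (259.5400695800781, 111.73052215576172), 81.53414154052734) [[478.7 -33.7]
 [589.2 -50.2]
 [627.4 206.6]
 [516.9 223. ]]
(330, 252) [517.3 -22.2  30. ]
(360, 252) [513.4  24.3  29.6]
(357, 280) [567.8  20.7  28.7]
(325, 275) [561.4 -27.2  29.4]
(324, 237) [483.6 -33.7  28.7]
(311, 291) [589.  -45.9  24.8]
(452, 148) [519.2 122.3 240. ]
(437, 200) [599.1  97.9 226.1]
(460, 148) [ 1.886e+02  2.318e+02 -1.000e-01]
side (257, 233) [599.8 110.9 241.4]
side (310, 246) [513.5 110.2 232.9]
side (300, 252) [524.4 129.2 238.6]
side (310, 252) [511.  120.  230.7]
side (332, 253) [509.8 -26.3  30.4]
side (328, 272) [506.5  19.3  30.5]
side (347, 252) [484.2 -58.    0.5]
side (300, 240) [579.6 -42.1  29.9]
side (290, 300) [534.6 165.1 150.8]
side (290, 366) [524.8 220.7  22.7]
side (367, 201) [ 466.5 -146.5   64. ]
plate c [550.41938648 157.16883335 163.80278146] n [0.14025727 0.91457094 0.37932558]
```

View pics/crop.png

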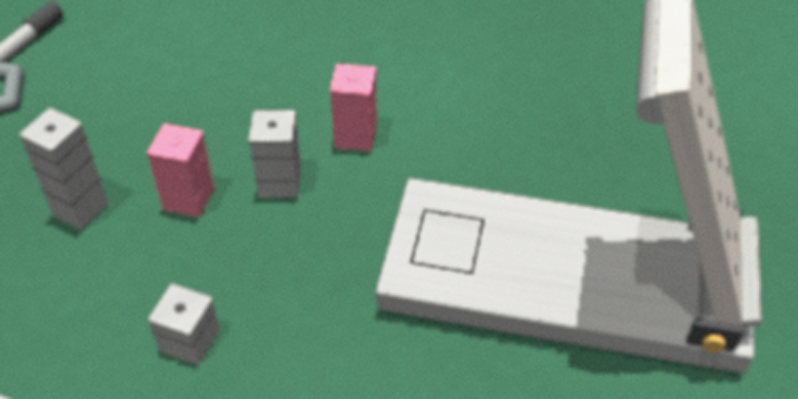

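The crop confirms the choice: grey stack at crop (275,150), three-block, top at z≈64 mm. The rectangle centre is about (540,-1), and the base x axis points along (-0.147,-0.989). The plate angle is about 1.18 rad. The neighbouring pinks sit diagonally, so I grip along world x.

```bash
python3 -c "
from h import *
s=read_state();print(s['clock'],s['position'],R.from_quat(s['ee_rot']).as_matrix().round(3),s['gripper_width'],s['joints'])"
```

```text
0.1 [250.49973417 572.0299124  230.33120153] [[ 0.916 -0.401 -0.001]
 [-0.401 -0.916 -0.002]
 [ 0.     0.002 -1.   ]] 85.48519648093293 [ 1.41660145e+00  3.85466876e-01  6.75277266e-03 -4.59785622e-04
 -1.19398431e+00 -2.58613738e-01]
```

>>> {"fn": "servo_tool", "kwargs": {
  "rotation": [
    [0,0,0],
    [0,0,0],
    [0,0,0],
    [0,0,0]
  ],
  "slide": [
    [0.1,-0.3,0.1],
    [0.2,-0.6,0.3],
    [0.3,-0.8,0.4],
    [0.4,-1,0.4]
  ],
  "grip": [1,1,1,1]
}}

```text
clock: 0.6
position: [331.6, 371.4, 313.7]
ee_rot: [0.979, -0.205, 0.001, -0.002]
contact_force: [-0.5, 0.2, -1.0]
gripper_width: 85.4
grasp_force: 0.0
```

>>> {"fn": "servo_tool", "kwargs": {
  "rotation": [
    [0,0,-0.02],
    [0,0,-0.04],
    [0,0,-0.06],
    [0,0,-0.08]
  ],
  "slide": [
    [0.06,-0.3,0],
    [0.12,-0.6,0],
    [0.18,-0.8,0],
    [0.225,-1,0]
  ],
  "grip": [1,1,1,1]
}}

```text
clock: 1.1
position: [375.6, 170.8, 311.1]
ee_rot: [0.896, -0.444, -0.0, 0.0]
contact_force: [0.7, 0.4, 0.1]
gripper_width: 85.6
grasp_force: 0.0
```

>>> {"fn": "servo_tool", "kwargs": {
  "rotation": [
    [0,0,-0.025],
    [0,0,-0.05],
    [0,0,-0.07],
    [0,0,-0.094]
  ],
  "slide": [
    [0.06,-0.3,0],
    [0.12,-0.6,0],
    [0.18,-0.8,0],
    [0.225,-1,0]
  ],
  "grip": [1,1,1,1]
}}

```text
clock: 1.6
position: [420.5, -29.2, 311.1]
ee_rot: [0.728, -0.686, -0.0, 0.0]
contact_force: [0.4, 0.1, 0.3]
gripper_width: 85.3
grasp_force: 0.0
```

>>> {"fn": "servo_tool", "kwargs": {
  "rotation": [
    [0,0,0],
    [0,0,0],
    [0,0,0],
    [0,0,0]
  ],
  "slide": [
    [0.1,-0.3,-0.1],
    [0.23,-0.56,-0.3],
    [0.23,-0.56,-0.56],
    [0.23,-0.56,-0.56]
  ],
  "grip": [0.5,0.5,0.5,0.5]
}}

```text
clock: 2.1
position: [463.3, -140.2, 194.9]
ee_rot: [0.729, -0.685, -0.004, 0.004]
contact_force: [-0.4, -0.3, 0.3]
gripper_width: 64.0
grasp_force: 0.0
```

```bash
python3 - <<'E'
from h import *
im,W,C,s=grab("wrist");save("w1.png",im)
print(s["position"],R.from_quat(s["ee_rot"]).as_matrix().round(3))
m=(W[:,:,2]>58)&(W[:,:,2]<71)&(abs(W[:,:,0]-466)<35)&(abs(W[:,:,1]+139)<35)
q=W[m];print(m.sum(),np.median(q[:,2]));print(cv2.minAreaRect(q[:,:2].astype(np.float32)))
E
```

```text
[ 463.32686785 -140.22041807  194.93485999] [[ 0.062 -0.998 -0.012]
 [-0.998 -0.062  0.001]
 [-0.001  0.012 -1.   ]]
1748 64.58078402041309
((464.17877197265625, -138.26654052734375), (31.848718643188477, 32.683860778808594), 3.180723190307617)
```

View pics/w1.png

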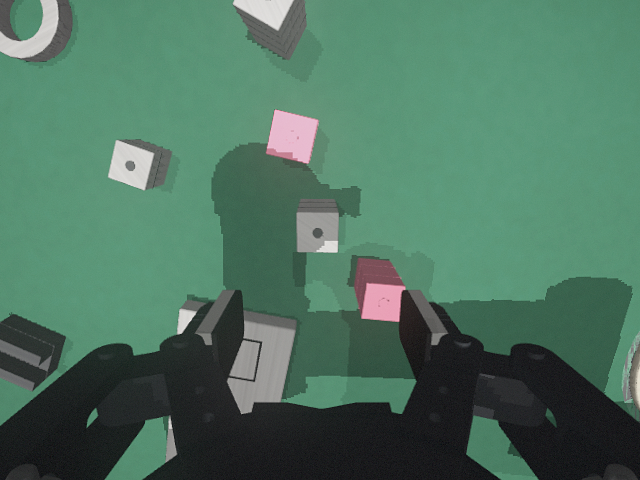

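The wrist view shows the grey stack top at (318,228), the pinks at (292,135) and (382,300), both clear of the finger lanes. The measured centre is about (464.5,-138.3), so I descend and grip.

>>> {"fn": "servo_tool", "kwargs": {
  "rotation": [
    [0,0,0],
    [0,0,0],
    [0,0,0],
    [0,0,0],
    [0,0,0],
    [0,0,0]
  ],
  "slide": [
    [-0.01,0.005,-0.2],
    [-0.01,0.005,-0.4],
    [-0.01,0.005,-0.6],
    [-0.01,0.005,-0.75],
    [-0.01,0.005,-0.87],
    [-0.01,0.005,-0.87]
  ],
  "grip": [0.5,0.5,0.5,0.5,0.5,0.5]
}}

```text
clock: 2.9
position: [466.1, -137.7, 26.4]
ee_rot: [0.73, -0.683, 0.001, -0.0]
contact_force: [0.7, -0.9, 0.0]
gripper_width: 64.3
grasp_force: 0.0
```

>>> {"fn": "servo_tool", "kwargs": {
  "rotation": [
    [0,0,0],
    [0,0,0],
    [0,0,0],
    [0,0,0],
    [0,0,0],
    [0,0,0]
  ],
  "slide": [
    [0,0,0],
    [0,0,0],
    [0,0,0],
    [0,0,0],
    [0,0,0],
    [0,0,0]
  ],
  "grip": [-1,-1,-1,-1,-1,-1]
}}

```text
clock: 3.65
position: [466.1, -138.4, 27.4]
ee_rot: [0.73, -0.684, 0.001, -0.001]
contact_force: [-1.0, 2.0, 7.5]
gripper_width: 31.2
grasp_force: 60.4
```

>>> {"fn": "servo_tool", "kwargs": {
  "rotation": [
    [0,0,0],
    [0,0,0],
    [0,0,0],
    [0,0,0]
  ],
  "slide": [
    [0,0,0.1],
    [0,0,0.3],
    [0,0,0.5],
    [0,0,0.6]
  ],
  "grip": [-1,-1,-1,-1]
}}

```text
clock: 4.15
position: [465.4, -138.5, 148.2]
ee_rot: [0.73, -0.684, 0.002, -0.002]
contact_force: [-0.4, -0.1, -3.3]
gripper_width: 31.5
grasp_force: 60.1
```

>>> {"fn": "servo_tool", "kwargs": {
  "rotation": [
    [0,0,0],
    [0,0,-0.01],
    [0,0,-0.02],
    [0,0,-0.033],
    [0,0,-0.033],
    [0,0,-0.033]
  ],
  "slide": [
    [0.05,0.1,0],
    [0.15,0.28,0],
    [0.25,0.46,0],
    [0.33,0.61,0],
    [0.37,0.685,0],
    [0.37,0.685,0]
  ],
  "grip": [-1,-1,-1,-1,-1,-1]
}}

```text
clock: 4.9
position: [538.6, -0.9, 145.3]
ee_rot: [-0.656, 0.755, 0.0, -0.0]
contact_force: [-0.9, -0.2, -3.1]
gripper_width: 31.4
grasp_force: 60.0
```

```bash
python3 - <<'E'
from h import *
im,W,C,s=grab("wrist");save("w2.png",im)
print(s["position"],s["contact_force"],s["gripper_width"],R.from_quat(s["ee_rot"]).as_matrix().round(3))
im,W,C,s=grab("scene");save("s2.png",im)
E
```

```text
[538.64819086  -0.89908252 145.32795785] [-0.91024708 -0.21039123 -3.11747921] 31.392291245685822 [[-0.14 -0.99 -0.  ]
 [-0.99  0.14  0.  ]
 [-0.    0.   -1.  ]]
```

View pics/s2.png

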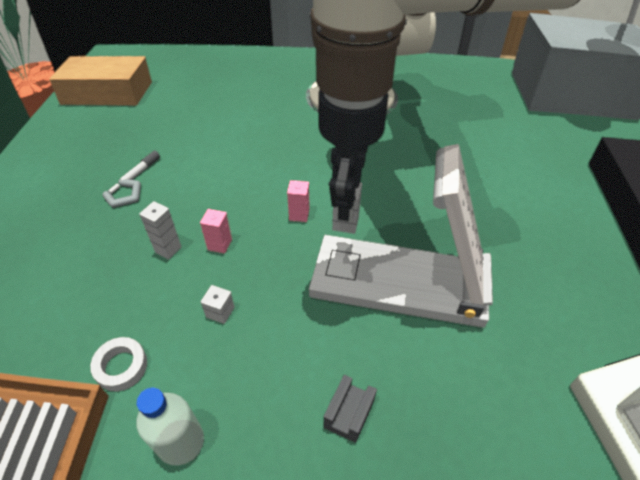

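The scene view shows the stack held upright at (345,220), above and behind the rectangle at (343,265) in projection. I lower it.

>>> {"fn": "servo_tool", "kwargs": {
  "rotation": [
    [0,0,0],
    [0,0,0],
    [0,0,0],
    [0,0,0],
    [0,0,0]
  ],
  "slide": [
    [0,0,-0.15],
    [0,0,-0.3],
    [0,0,-0.38],
    [0,0,-0.42],
    [0,0,-0.42]
  ],
  "grip": [-1,-1,-1,-1,-1]
}}

```text
clock: 5.62
position: [538.4, -2.2, 61.3]
ee_rot: [-0.655, 0.756, 0.0, -0.0]
contact_force: [-0.6, 0.2, -1.6]
gripper_width: 31.3
grasp_force: 60.1
```

>>> {"fn": "servo_tool", "kwargs": {
  "rotation": [
    [0,0,0],
    [0,0,0],
    [0,0,0]
  ],
  "slide": [
    [0,0,-0.01],
    [0,0,-0.015],
    [0,0,-0.015]
  ],
  "grip": [-1,-1,-1]
}}

```text
clock: 6.0
position: [538.8, -1.4, 58.6]
ee_rot: [-0.655, 0.756, -0.0, 0.0]
contact_force: [0.5, 0.1, -3.3]
gripper_width: 31.4
grasp_force: 60.1
```

>>> {"fn": "servo_tool", "kwargs": {
  "rotation": [
    [0,0,0],
    [0,0,0],
    [0,0,0]
  ],
  "slide": [
    [0,0,-0.005],
    [0,0,-0.01],
    [0,0,-0.01]
  ],
  "grip": [-1,-1,-1]
}}

```text
clock: 6.38
position: [538.9, -1.4, 57.4]
ee_rot: [-0.655, 0.756, -0.0, 0.0]
contact_force: [-2.2, 1.0, 3.9]
gripper_width: 31.5
grasp_force: 61.1
```

>>> {"fn": "servo_tool", "kwargs": {
  "rotation": [
    [0,0,0],
    [0,0,0],
    [0,0,0],
    [0,0,0]
  ],
  "slide": [
    [0,0,0],
    [0,0,0],
    [0,0,0],
    [0,0,0]
  ],
  "grip": [0.2,0.5,0.5,0.5]
}}

```text
clock: 6.88
position: [538.7, -1.5, 56.2]
ee_rot: [-0.655, 0.756, 0.0, -0.0]
contact_force: [0.3, 0.0, 0.8]
gripper_width: 64.3
grasp_force: 0.0
```

>>> {"fn": "servo_tool", "kwargs": {
  "rotation": [
    [0,0,0],
    [0,0,0],
    [0,0,0],
    [0,0,0],
    [0,0,0]
  ],
  "slide": [
    [0,0,0.1],
    [0,0,0.3],
    [0,0,0.55],
    [0,0,0.8],
    [0,0,1]
  ],
  "grip": [0.5,0.5,0.5,0.5,0.5]
}}

```text
clock: 7.5
position: [538.9, -1.5, 258.7]
ee_rot: [-0.655, 0.756, -0.001, 0.001]
contact_force: [-0.6, 0.0, -0.1]
gripper_width: 64.1
grasp_force: 0.0
```

```bash
python3 - <<'E'
from h import *
im,W,C,s=grab("wrist");save("w3.png",im);print(s["position"])
im,W,C,s=grab("scene");save("s3.png",im[130:370,230:550])
c=np.array([539.9,-1.5])
m=(W[:,:,2]>85)&(W[:,:,2]<102)&(np.hypot(W[:,:,0]-c[0],W[:,:,1]-c[1])<45)
q=W[m];print(m.sum(),np.median(q[:,2]));r=cv2.minAreaRect(q[:,:2].astype(np.float32));print(r)
d=np.array(r[0])-c;ex=np.array([-.147,-.989]);print("along",d@ex,"across",d@[.989,-.147])
im,W,C,s=grab("side")
pts=np.array([W[v,u] for u in range(268,298,3) for v in range(255,325,4)]);pts=pts[~np.isnan(pts).any(1)]
c=pts.mean(0);n=np.linalg.svd(pts-c)[2][2];print("plate",c,n,len(pts))
E
```

```text
[538.89113382  -1.51876476 258.68389446]
483 94.09537839669576
((540.053466796875, -1.3311576843261719), (32.217926025390625, 34.714847564697266), 82.7993392944336)
along -0.18954466934204436 across 0.12695884170534474
plate [550.4483694  156.89093255 163.51320286] [0.13410537 0.91667702 0.37645582] 179
```

View pics/s3.png

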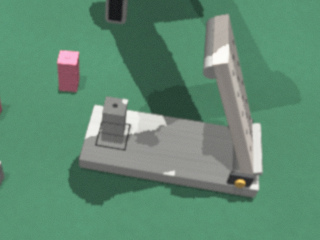

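The crop shows the stack upright inside the outline at (115,115), and measurement puts it within 1 mm of centre. The plate is still at about 1.18 rad. Next I check camera clearance for the push.

```bash
python3 - <<'E'
from h import *
d=get_image("wrist");print(np.array(d["hand_eye"]).round(2))
c=np.array([539.9,-1.5]);ex=np.array([-.147,-.989])
s=read_state();p=s["position"]
print(p, s["joints"])
for th in [1.185,1.0,.8,.6,.45,.38,.33]:
    r=197;x=-95+r*np.cos(th)-20*np.sin(th)-11;z=40+r*np.sin(th)+20*np.cos(th)
    w=c+(x-94)*ex;print(th,"base x",round(x,1),"tcp",w.round(1),round(z,1))
E
```

```text
[[-0.0000e+00 -9.6000e-01 -2.7000e-01  6.7730e+01]
 [ 1.0000e+00 -0.0000e+00  0.0000e+00  1.3000e-01]
 [-0.0000e+00 -2.7000e-01  9.6000e-01 -1.4218e+02]
 [ 0.0000e+00  0.0000e+00  0.0000e+00  1.0000e+00]]
[538.61094759  -1.39502521 256.69763476] [ 2.98327078e-01  2.19051094e-01 -1.63669769e-01 -5.69477581e-04
 -1.18671219e+00 -4.40996484e-01]
1.185 base x -50.4 tcp [561.1 141.3] 230.0
1.0 base x -16.4 tcp [556.1 107.7] 216.6
0.8 base x 16.9 tcp [551.2  74.7] 195.3
0.6 base x 45.3 tcp [547.1  46.7] 167.7
0.45 base x 62.7 tcp [544.5  29.5] 143.7
0.38 base x 69.5 tcp [543.5  22.7] 131.6
0.33 base x 73.9 tcp [542.9  18.4] 122.8
```

>>> {"fn": "servo_tool", "kwargs": {
  "rotation": [
    [0,0,0],
    [0,0,0],
    [0,0,0],
    [0,0,0]
  ],
  "slide": [
    [0,0,0.2],
    [0,0,0.4],
    [0,0,0.5],
    [0,0,0.5]
  ],
  "grip": [0,-0.5,-1,-1]
}}

```text
clock: 8.2
position: [538.9, -1.4, 356.0]
ee_rot: [-0.655, 0.756, 0.0, 0.0]
contact_force: [-0.4, -0.0, -0.1]
gripper_width: -0.3
grasp_force: 0.0
```

>>> {"fn": "servo_tool", "kwargs": {
  "rotation": [
    [0,0,0],
    [0,0,0],
    [0,0,0],
    [0,0,0],
    [0,0,0]
  ],
  "slide": [
    [0.04,0.25,0],
    [0.08,0.5,0],
    [0.12,0.75,0],
    [0.13,0.86,0],
    [0.13,0.86,0]
  ],
  "grip": [-1,-1,-1,-1,-1]
}}

```text
clock: 8.82
position: [564.2, 171.5, 353.8]
ee_rot: [-0.656, 0.755, 0.001, -0.002]
contact_force: [0.5, 0.0, 1.0]
gripper_width: -0.2
grasp_force: 0.0
```

>>> {"fn": "servo_tool", "kwargs": {
  "rotation": [
    [0,0,0],
    [0,0,0],
    [0,0,0],
    [0,0,0],
    [0,0,0]
  ],
  "slide": [
    [0,0,-0.2],
    [0,0,-0.4],
    [0,0,-0.55],
    [0,0,-0.63],
    [0,0,-0.63]
  ],
  "grip": [-1,-1,-1,-1,-1]
}}

```text
clock: 9.45
position: [564.3, 169.4, 229.4]
ee_rot: [-0.655, 0.756, 0.0, -0.001]
contact_force: [-0.5, 0.1, 0.7]
gripper_width: -0.2
grasp_force: 0.0
```

>>> {"fn": "servo_tool", "kwargs": {
  "rotation": [
    [0,0,0],
    [0,0,0],
    [0,0,0],
    [0,0,0],
    [0,0,0],
    [0,0,0],
    [0,0,0]
  ],
  "slide": [
    [-0.007,-0.05,0],
    [-0.013,-0.1,0],
    [-0.018,-0.145,0],
    [-0.024,-0.185,-0.01],
    [-0.03,-0.225,-0.025],
    [-0.037,-0.27,-0.045],
    [-0.043,-0.31,-0.065]
  ],
  "grip": [-1,-1,-1,-1,-1,-1,-1]
}}

```text
clock: 10.32
position: [556.9, 108.7, 218.9]
ee_rot: [-0.655, 0.755, -0.001, 0.002]
contact_force: [-1.1, 3.2, 6.8]
gripper_width: 0.0
grasp_force: 2.7
```

>>> {"fn": "servo_tool", "kwargs": {
  "rotation": [
    [0,0,0],
    [0,0,0],
    [0,0,0],
    [0,0,0],
    [0,0,0],
    [0,0,0],
    [0,0,0],
    [0,0,0]
  ],
  "slide": [
    [-0.006,-0.042,-0.025],
    [-0.013,-0.085,-0.05],
    [-0.018,-0.125,-0.078],
    [-0.024,-0.165,-0.107],
    [-0.03,-0.202,-0.14],
    [-0.035,-0.238,-0.172],
    [-0.04,-0.272,-0.208],
    [-0.045,-0.305,-0.245]
  ],
  "grip": [-1,-1,-1,-1,-1,-1,-1,-1]
}}

```text
clock: 11.32
position: [548.2, 46.7, 169.6]
ee_rot: [-0.655, 0.755, -0.001, 0.001]
contact_force: [0.5, -1.5, 4.1]
gripper_width: -0.0
grasp_force: 2.0
```

```bash
python3 - <<'E'
from h import *
s=read_state();p=np.array(s["position"]);print(p,s["contact_force"],R.from_quat(s["ee_rot"]).as_matrix().round(3).tolist())
c=np.array([539.9,-1.5]);ex=np.array([-.147,-.989])
print("base x",94+(p[:2]-c)@ex,"y",(p[:2]-c)@[.989,-.147])
im,W,C,s=grab("scene");save("s4.png",im[130:370,230:550])
E
```

```text
[548.20086997  46.72853218 169.6317596 ] [ 0.51552875 -1.50830907  4.06161851] [[-0.141, -0.99, 0.003], [-0.99, 0.141, -0.001], [0.0, -0.003, -1.0]]
base x 45.08175378567343 y 1.1199661664647427
```

View pics/s4.png

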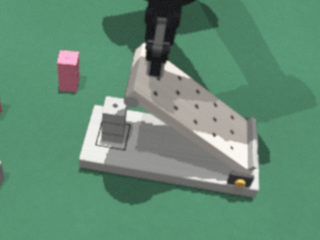

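The crop shows the tip on the plate near its free end at (155,72), the plate at about 0.6 rad, and the stack standing at (113,120).

>>> {"fn": "servo_tool", "kwargs": {
  "rotation": [
    [0,0,0],
    [0,0,0],
    [0,0,0],
    [0,0,0],
    [0,0,0],
    [0,0,0]
  ],
  "slide": [
    [-0.005,-0.03,-0.038],
    [-0.009,-0.06,-0.08],
    [-0.013,-0.086,-0.12],
    [-0.016,-0.107,-0.155],
    [-0.018,-0.12,-0.18],
    [-0.018,-0.12,-0.18]
  ],
  "grip": [-1,-1,-1,-1,-1,-1]
}}

```text
clock: 12.12
position: [542.7, 23.3, 131.3]
ee_rot: [-0.655, 0.756, 0.001, -0.001]
contact_force: [0.5, -0.3, -0.1]
gripper_width: -0.2
grasp_force: 0.2
```

>>> {"fn": "servo_tool", "kwargs": {
  "rotation": [
    [0,0,0],
    [0,0,0],
    [0,0,0]
  ],
  "slide": [
    [-0.001,-0.004,-0.01],
    [-0.001,-0.008,-0.02],
    [-0.001,-0.008,-0.02]
  ],
  "grip": [-1,-1,-1]
}}

```text
clock: 12.5
position: [542.7, 21.8, 127.9]
ee_rot: [-0.655, 0.756, 0.0, -0.001]
contact_force: [-0.7, -0.5, 1.4]
gripper_width: 0.1
grasp_force: 0.6
```

>>> {"fn": "servo_tool", "kwargs": {
  "rotation": [
    [0,0,0],
    [0,0,0],
    [0,0,0]
  ],
  "slide": [
    [0,-0.002,-0.005],
    [0,-0.004,-0.01],
    [0,-0.004,-0.01]
  ],
  "grip": [-1,-1,-1]
}}

```text
clock: 12.88
position: [543.2, 21.1, 126.1]
ee_rot: [-0.655, 0.756, 0.0, -0.0]
contact_force: [-0.7, 0.2, 2.8]
gripper_width: -0.1
grasp_force: 0.7
```

>>> {"fn": "servo_tool", "kwargs": {
  "rotation": [
    [0,0,0],
    [0,0,0],
    [0,0,0]
  ],
  "slide": [
    [0,-0.002,-0.005],
    [0,-0.004,-0.01],
    [0,-0.004,-0.01]
  ],
  "grip": [-1,-1,-1]
}}

```text
clock: 13.25
position: [543.3, 20.3, 124.2]
ee_rot: [-0.655, 0.756, 0.0, -0.0]
contact_force: [-1.9, 0.7, 1.5]
gripper_width: -0.0
grasp_force: 1.0
```

>>> {"fn": "servo_tool", "kwargs": {
  "rotation": [
    [0,0,0],
    [0,0,0],
    [0,0,0]
  ],
  "slide": [
    [0,-0.002,-0.005],
    [0,-0.003,-0.01],
    [0,-0.003,-0.01]
  ],
  "grip": [-1,-1,-1]
}}

```text
clock: 13.62
position: [543.4, 19.6, 122.2]
ee_rot: [-0.655, 0.756, -0.0, 0.0]
contact_force: [-0.0, 0.8, 2.0]
gripper_width: -0.1
grasp_force: 1.0
```

```bash
python3 - <<'E'
from h import *
im,W,C,s=grab("scene")
c=np.array([539.9,-1.5]);ex=np.array([-.147,-.989]);ey=np.array([.989,-.147])
X=94+(W[:,:,:2]-c)@ex;Y=(W[:,:,:2]-c)@ey;Z=W[:,:,2]
m=(X>-70)&(X<20)&(abs(Y)<40)&(Z>45)
A=np.polyfit(X[m],Z[m],1);print(m.sum(),"angle",np.arctan(A[0]),"res",np.std(Z[m]-np.polyval(A,X[m])))
save("s5.png",cv2.resize(im[180:330,290:510],None,fx=3,fy=3))
E
```

```text
6192 angle 0.3305607712235197 res 160.77210924850002
```

View pics/s5.png

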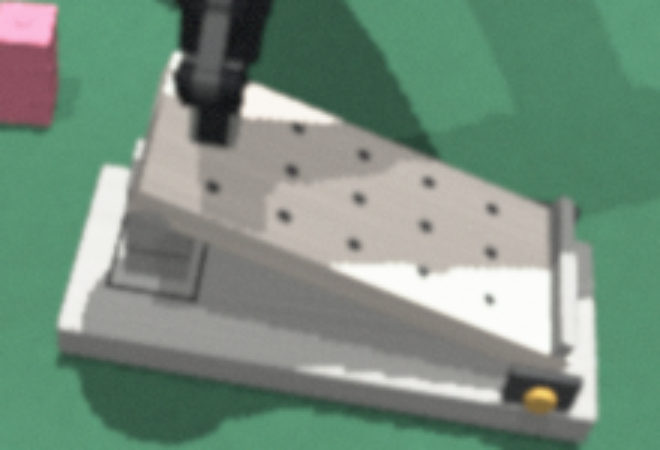

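The picture shows the plate almost on the stack (roller near (130,185), stack upright at (165,255)). I creep on until the force rises.

>>> {"fn": "servo_tool", "kwargs": {
  "rotation": [
    [0,0,0],
    [0,0,0],
    [0,0,0]
  ],
  "slide": [
    [0,-0.001,-0.005],
    [0,-0.002,-0.01],
    [0,-0.002,-0.01]
  ],
  "grip": [-1,-1,-1]
}}

```text
clock: 14.05
position: [543.5, 19.3, 121.2]
ee_rot: [-0.655, 0.756, -0.0, 0.0]
contact_force: [-3.4, 0.1, 7.9]
gripper_width: 0.0
grasp_force: 3.5
```

```bash
cat > ang.py <<'E'
from h import *
im,W,C,s=grab("scene")
c=np.array([539.9,-1.5]);ex=np.array([-.147,-.989]);ey=np.array([.989,-.147])
X=94+(W[:,:,:2]-c)@ex;Y=(W[:,:,:2]-c)@ey;Z=W[:,:,2]
m=(X>-70)&(X<100)&(abs(Y)<40)&(Z>50)&(Z<160)&(abs(Z-(64+(X+95)*.34))<15)
x,z=X[m],Z[m]
for _ in range(5):
    A=np.polyfit(x,z,1);r=z-np.polyval(A,x);k=abs(r)<max(3,2*r.std());x,z=x[k],z[k]
print(len(x),"angle",np.arctan(A[0]),"res",r.std(),"face z at hinge",np.polyval(A,-95), "expect",40+20/np.cos(.33))
h=40;d=np.polyval(A,60)
from scipy.optimize import brentq
print("angle by height at x=60",brentq(lambda t:40+20/np.cos(t)+155*np.tan(t)-d,0,1),s["contact_force"],s["position"])
E
python3 ang.py
```

```text
4664 angle 0.33029066049038974 res 0.827889815165783 face z at hinge 60.67727910228942 expect 61.140702778067435
angle by height at x=60 0.32770842967433 [-3.36805845  0.10102666  7.9462899 ] [543.54829386  19.29830105 121.22896732]
```

>>> {"fn": "servo_tool", "kwargs": {
  "rotation": [
    [0,0,0],
    [0,0,0],
    [0,0,0]
  ],
  "slide": [
    [0,0,-0.005],
    [0,0,-0.005],
    [0,0,-0.005]
  ],
  "grip": [-1,-1,-1]
}}

```text
clock: 14.48
position: [543.6, 19.3, 121.0]
ee_rot: [-0.655, 0.755, -0.0, 0.0]
contact_force: [-4.8, 0.0, 12.1]
gripper_width: 0.4
grasp_force: 5.5
```

The roller rests on the stack: force is rising with no motion. I retreat straight up.

>>> {"fn": "servo_tool", "kwargs": {
  "rotation": [
    [0,0,0],
    [0,0,0],
    [0,0,0],
    [0,0,0],
    [0,0,0],
    [0,0,0],
    [0,0,0]
  ],
  "slide": [
    [0,0,0.02],
    [0,0,0.1],
    [0,0,0.25],
    [0,0,0.5],
    [0,0,0.7],
    [0,0,0.8],
    [0,0,0.8]
  ],
  "grip": [-1,-1,-1,-1,-1,-1,-1]
}}

```text
clock: 15.35
position: [544.2, 19.7, 280.4]
ee_rot: [-0.655, 0.756, -0.001, 0.002]
contact_force: [0.2, 0.2, 0.4]
gripper_width: -0.1
grasp_force: 0.0
```

```bash
python3 ang.py; python3 - <<'E'
from h import *
im,W,C,s=grab("scene");save("s6.png",cv2.resize(im[180:330,290:510],None,fx=3,fy=3))
E
```

```text
5158 angle 0.3299659178136913 res 0.8379845553430331 face z at hinge 60.6963159835661 expect 61.140702778067435
angle by height at x=60 0.32750180804778894 [0.1689374  0.19449922 0.44276475] [544.21326748  19.65544189 280.41294688]
```

View pics/s6.png

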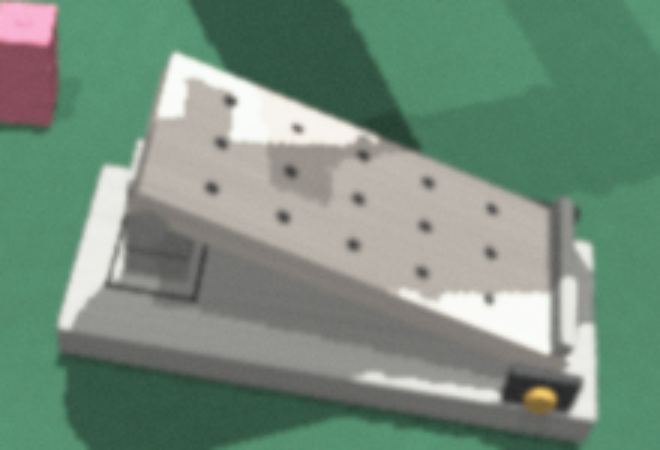

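The roller, near (130,200), rests on the upright stack inside the outline (160,255). The plate is at 0.33 rad and the arm is clear.

```bash
python3 -c "
from bench import job_done;print(job_done())"
```

```text
the job is handed in; nothing more can be done
None
```

The 65 mm stack stands upright in the outlined rectangle, the plate's roller rests on it at about 0.33 rad, the arm is clear, and the job is handed in; no verdict was shown.

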